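# Tip the drained spice caddy over and put the spice jar in

### The arm

A 6-joint arm with a two-finger parallel gripper is mounted at the origin on a cart in front of the work surface, level with it; the furniture and walls round the work are solid. World frame = base frame: x ahead of the robot, y to its left, z up, the work surface at z = 0. Lengths are in m, angles in rad, forces in N, time in s.
With the tool pointing down it reaches from about 0.325 to 0.85 m from the base axis. Payload 15.5 kg.
Tool frame: the origin (TCP) lies midway between the tips of the shut fingers; the grasp point (between the pads) lies 19 mm behind it; z points along the fingers, y is the line along which they close (so a half turn about z gives the same grasp; the last joint's range is limited). The gripper opens to 91 mm and grips with 3 to 60 N. Pads are 32 mm wide; open, the fingers measure 118 mm over their backs; the gripper's body (76 mm by 178 mm) begins 60 mm behind the grasp point.
Start: joints at [-1.353, 0.494, 1.345, -0, 1.302, -0.096], TCP at [0.192, -0.595, 0.214] pointing down, gripper open.
Joint ranges: [-2.91, 2.91], [-0.82, 2.16], [0.22, 2.67], [-1.22, 4.37], [0.12, 2.79], [-3.08, 3.08]. Speed limits (rad/s): [1.89, 1.89, 2.57, 3.01, 3.01, 3.01].

### API

Orientations are given as a unit quaternion [x, y, z, w].
In Python, from cell import robot gives the robot as it stands. The module is installed in compiled form; this text tells all that it offers.
- The arm moves only by the tool carry_out, never from a script. Its argument "motion" is a list of rows, each a list of 7 numbers: the shift along the world's x, y, z in m, then the turn, a rotation vector about the world's x, y, z in rad, then the closure in counts, from 0 (fully open) to 255 (shut). A call has 1 to 8 rows; each row is the pose to reach, as a shift and turn from the pose commanded when the call began; what a row does not reach only later rows make up. A row lasts 1/12 s, in which the tool goes at most 41.7 mm and 7.16 degrees, less where a joint would pass 70% of its speed; a pose out of reach is approached as far as the arm can. A call with a gripper value outside its range is refused whole. The fingers move at their own pace and stop on an object; "grip_force" is the grip in N (left out, the last holds). Time passes only in rows, so rows that repeat a pose let the fingers close. It gives the time, the measured TCP pose, the force, the opening and the grip force at its end, in the units of the state.
- robot.get_state(): the state, without advancing time (a new reading comes with each control period).
- robot.grab_frame(name): name is "scene" or "top" or "wrist"; returns the picture (420x560x3 uint8, blue, green, red); there is no depth.
- robot.camera_model(name): a dict with "K" (3x3 intrinsics, pixels), "position" and "attitude" of the camera in the world. Camera axes: x right, y down, z forward; pixel columns grow to the right and rows downward; lengths in m; the calibration is good to about 2 mm. The wrist camera is an equidistant fisheye: a pixel r from the principal point sees the ray r / f radians off the axis. A picture is of the moment at which its call begins: read the wrist's pose just before it. camera_model takes no time and is no camera call; for the wrist camera it gives the pose at the moment of the call.
- robot.finish_job(): hands the job in; it is judged then, once.
The state is a dict: "clock": time; "joint_positions": joint angles; "dq": joint speeds; "tau": joint torques, N m; "position": TCP position; "ee_rot": TCP orientation; "ft_force": force on the tool from outside, world axes, zero at the start; "torque": the same for the moment, N m; "grip_width": opening from 0.0 (shut) to 1.0 (fully open); "grasp_force": force on a finger pad.
Only numpy, scipy, OpenCV 4.12 (cv2) and the standard library are available. Lean on these libraries where they do the work, as an engineer would, in place of code of your own. Each camera call takes 0.05 s, during which the arm holds its last target. There are 200 camera calls.

### The job

The wooden spice caddy was left upside down to drain. Turn it over on the worktop a quarter turn at a time, first standing it up on one of its short ends, then bringing it down onto its base with the two pockets facing up: do not lift it clear of the worktop, and let it down with the hand at each turn, never letting it topple. Then take the taller spice jar with the wide flat cap out of the sloping stand and set it upright in either pocket, cap up, lowered in rather than dropped from above. Leave the domed shaker in the stand and the mug, pepper mill and glass where they are.

Things in the scene. Friction and masses are not known exactly. Their poses are not given: they have to be found in the camera images.
- caddy_center (a point): centre of the loose beech spice caddy: an open box 114 mm long (its x), 60 mm wide (its y), 60 mm high (its z, from underside to rim), about 0.4 kg. It starts upside down on the worktop (z down, x level in some direction), its underside with two 14 mm drain holes up. It can be gripped across its 60 mm width
- caddy: the caddy again, same origin and axes. Walls 6 mm, floor 8 mm, one divider; two square pockets of 48 x 48 mm, 52 mm deep, side by side along x. At the rim, each long wall has two notches, from 15 to 39 mm either side of its middle and 26 mm deep; otherwise the long walls are flat. The sink opens in the worktop to its right, beyond y = -0.26
- pocket_a (a point): middle of the floor of the caddy's pocket at its -x end (27 mm from the caddy's centre along x, 22 mm from it towards the underside); axes as the caddy's
- pocket_b (a point): middle of the floor of the caddy's other pocket, at its +x end; axes as the caddy's
- stand: fixed beech stand, footprint 118 (x) x 180 (y) mm, origin under its middle, z up. A spice jar and a shaker lie in it side by side, 84 mm apart along its y, leaning back 40 degrees from upright, caps raised and towards its +x. A foot ledge lies below and a back board behind the lower 58 mm of them, low cheeks beside their lower 30 mm; above these they stand free
- jar_center (a point): middle of the loose glass spice jar, the taller of the two in the stand, with straight sides and a wide flat screw cap: 96 mm long, 42 mm across, about 0.11 kg; half-way along it, z from foot to cap. The cap is the last 20 mm, 41 mm across. It starts leaning in the stand, z tilted 40 degrees, in either place; it comes out upward along its own axis
- jar: the same jar; origin in the middle of its foot
- shaker_center (a point): the shaker with the narrower domed head that leans beside the jar, 90 mm long, 44 mm across, half-way along it; stays in the stand
- mug_center (a point): spotted mug, 82 mm across, 91 mm high, a bystander; half-way up
- mill_center (a point): wooden pepper mill, 58 mm across, 170 mm high, a bystander; half-way up
- glass_center (a point): small drinking glass, 49 mm across, 62 mm high, a bystander; half-way up
Not all that is in view belongs to the job. Leave any blue look-alike of the caddy alone.

How it is judged:
By the outcome, as a careful person would: the job done as asked, in the order asked, and still so for the second after the job is handed in, with the robot touching nothing.
It also fails if it takes over 66 s, if anything falls off the work surface, if the arm or the gripper's body presses on something with over 40 N, if the wrist force passes 120 N, or if a joint passes its speed limit or range.

## Working session

There is one attempt and no reset: what is moved stays moved. The work goes in short steps, Python scripts to look and compute and a tool call to move; the robot and the scene stay as the last step left them, time stands still between calls to the robot, and variables do not carry over. Pictures are saved under pics/ and viewed, at most 10 in all, crops included, and the job is handed in when it is done.

Besides the shell and the picture viewer there is one more tool, called after "Call:" as name(argument=value, ...), one argument or row to a line, values as JSON. carry_out: Moves the arm, as the interface text tells. Its arguments: {"type":"object","properties":{"motion":{"type":"array","items":{"type":"array","items":{"type":"number"}}},"grip_force":{"type":"number"}},"required":["motion"]}

```bash
mkdir -p pics; python3 - <<'E'
from cell import robot
import cv2,numpy as np
a=robot.grab_frame("scene");b=robot.grab_frame("top")
cv2.imwrite("pics/s0.png",a);cv2.imwrite("pics/t0.png",b)
for n in("scene","top","wrist"):
    m=robot.camera_model(n);print(n,np.round(m["K"],1).tolist(),np.round(m["position"],4),np.round(m["attitude"],4))
print(robot.get_state())
E
```

```text
scene [[389.3, 0.0, 279.7], [0.0, 389.3, 206.6], [0.0, 0.0, 1.0]] [0.2873 0.6995 0.4884] [-0.1943  0.8388 -0.4972  0.1072]
top [[404.5, 0.0, 276.6], [0.0, 404.5, 214.2], [0.0, 0.0, 1.0]] [0.4922 0.03   0.9968] [ 0.7118 -0.6988  0.0508 -0.0492]
wrist [[325.2, 0.0, 283.9], [0.0, 325.2, 207.5], [0.0, 0.0, 1.0]] [ 0.2573 -0.5737  0.3842] [ 0.8024 -0.5839 -0.0727  0.0994]
{'clock': 0.1, 'joint_positions': array([-1.35350904e+00,  4.94140878e-01,  1.34602436e+00, -2.16820937e-05,
        1.30251581e+00, -9.54857398e-02]), 'dq': array([-0.00114683, -0.00132709, -0.00081289, -0.00069032,  0.00025745,
       -0.0014809 ]), 'tau': array([ 1.88801212e-03, -8.80237699e+01, -3.82540834e+01,  7.05767702e-02,
        4.83457732e-02, -2.95715154e-05]), 'position': array([ 0.19224554, -0.59435723,  0.21340075]), 'ee_rot': array([ 9.87795936e-01,  1.55752664e-01, -4.35540180e-05, -5.42554978e-04]), 'ft_force': array([ 0.38596878, -0.94215243,  0.6377571 ]), 'torque': array([-0.02114516, -0.00073942,  0.04262478]), 'grasp_force': 0.0, 'grip_width': 1.0013534615323676}
```

View pics/s0.png

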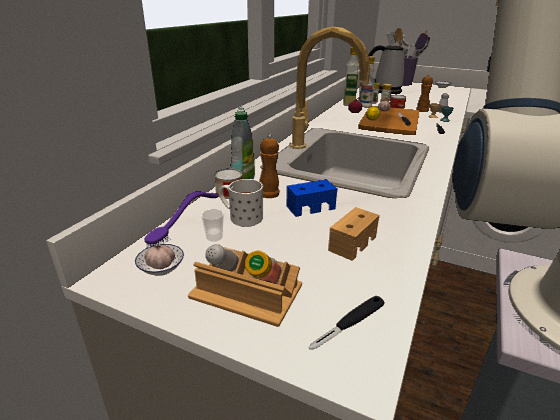

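View pics/t0.png

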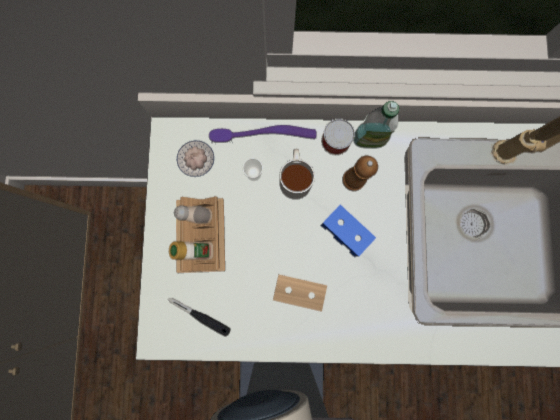

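Scene view: the beech caddy, upside down with its drain holes up, is at about (354,232). The blue look-alike is at (311,197). The stand is at (247,285) with a grey domed item at (218,258) and a green-and-yellow flat-capped item at (260,265).
Top view: the caddy is at (300,292) with holes near (289,290) and (311,295), and the blue one is at (348,230). The stand is at (200,235) with the domed item at (190,213) and the green-capped one at (190,250).

Jar candidates: the flat green cap at top (180,250) fits "wide flat cap", and the grey dome at (183,213) is the shaker. An enlarged crop will confirm this.

```bash
cat > h.py <<'E'
import numpy as np,cv2
from cell import robot
from scipy.spatial.transform import Rotation as R
def ray(n,uv,m=None):
    m=m or robot.camera_model(n);K=m["K"];p=np.array([(uv[0]-K[0][2])/K[0][0],(uv[1]-K[1][2])/K[1][1]])
    if n=="wrist":
        r=np.linalg.norm(p);d=np.r_[p/r*np.sin(r),np.cos(r)] if r>1e-9 else np.array([0,0,1.])
    else: d=np.r_[p,1]
    return np.array(m["position"]),R.from_quat(m["attitude"]).apply(d/np.linalg.norm(d))
def plane(n,uv,z,m=None):
    o,d=ray(n,uv,m);return o+d*(z-o[2])/d[2]
def tri(a,b):
    A=np.zeros((3,3));B=np.zeros(3)
    for o,d in(a,b):
        P=np.eye(3)-np.outer(d,d);A+=P;B+=P@o
    x=np.linalg.solve(A,B);return x,[np.linalg.norm((np.eye(3)-np.outer(d,d))@(x-o)) for o,d in(a,b)]
E
python3 - <<'E'
from h import *
t=cv2.imread("pics/t0.png");s=cv2.imread("pics/s0.png")
print(robot.camera_model("top")["attitude"])
g=t.astype(int);h=cv2.cvtColor(t,cv2.COLOR_BGR2HSV)
wood=((h[...,1]>70)&(h[...,0]<25)&(h[...,2]>90)).astype(np.uint8)
roi=np.zeros_like(wood);roi[262:325,260:345]=wood[262:325,260:345]
c=max(cv2.findContours(roi,0,2)[0],key=cv2.contourArea)
print("rect",cv2.minAreaRect(c),cv2.boxPoints(cv2.minAreaRect(c)))
fill=cv2.drawContours(np.zeros_like(wood),[c],-1,1,-1)
hol=cv2.erode(fill,np.ones((5,5)))&((h[...,1]<50)&(h[...,2]>150)).astype(np.uint8)
n,_,st,ce=cv2.connectedComponentsWithStats(hol);print(st[1:],ce[1:])
for q in ce[1:]: print(plane("top",q,.06))
for q in cv2.boxPoints(cv2.minAreaRect(c)): print("corner",plane("top",q,.06))
z=lambda im,x,y,w,hh,k:cv2.resize(im[y:y+hh,x:x+w],None,fx=k,fy=k,interpolation=cv2.INTER_CUBIC)
A=z(t,160,185,80,100,5);B=z(s,180,225,130,100,3)
C=z(t,260,262,80,60,4.5)
o=np.zeros((600,800,3),np.uint8);o[:500,:400]=A;o[:300,400:790]=B;o[310:580,420:780]=C
cv2.imwrite("pics/crop1.png",o)
E
```

```text
[ 0.71182048 -0.69879831  0.05075746 -0.04915499]
rect ((299.6375427246094, 292.3948974609375), (49.19988250732422, 25.397777557373047), 12.804265975952148) [[272.835   299.32614]
 [278.46365 274.5599 ]
 [326.4401  285.46365]
 [320.81143 310.2299 ]]
[[285 287   7   7  39]
 [308 292   7   7  36]] [[287.94871795 289.71794872]
 [311.08333333 295.02777778]]
[4.52373256e-01 1.21565958e-04 6.00000000e-02]
[ 0.44143915 -0.05267458  0.06      ]
corner [0.43028708 0.03413443 0.06      ]
corner [0.48613738 0.02233124 0.06      ]
corner [ 0.46351442 -0.08760176  0.06      ]
corner [ 0.40804026 -0.07490519  0.06      ]
```

View pics/crop1.png

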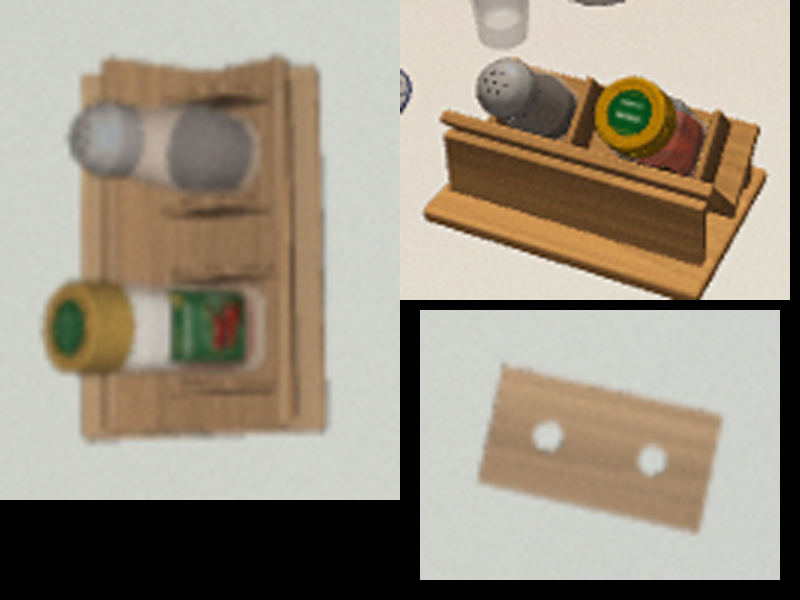

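The crop confirms it: the lower item in the top view, at crop (68,327), has a wide flat green-and-gold cap and straight sides, so it is the jar. The one at crop (105,140) has a grey domed, perforated head, so it is the shaker. The caddy shows two clean holes.

```bash
python3 - <<'E'
from h import *
np.set_printoptions(precision=4,suppress=True)
t=cv2.imread("pics/t0.png");s=cv2.imread("pics/s0.png")
x,e=tri(ray("top",(173.6,250.4)),ray("scene",(256,261)));print("cap top",x,e)
x,e=tri(ray("top",(180.5,212.5)),ray("scene",(216,254)));print("shaker head",x,e)
for q in[(176.4,272.4),(225,271),(223.6,198.4),(176.4,200.4)]: print("stand",plane("top",q,.01))
h=cv2.cvtColor(t,cv2.COLOR_BGR2HSV)
b=((h[...,0]>105)&(h[...,0]<125)&(h[...,1]>150)).astype(np.uint8)
b[:200]=0
c=max(cv2.findContours(b,0,2)[0],key=cv2.contourArea);
for q in cv2.boxPoints(cv2.minAreaRect(c)): print("blue",q,plane("top",q,.06))
for n,q,z in[("mug",(297,177),.091),("millbase",(354,181),.03),("glass",(252,168),.06),("sinkL",(412,290),0),("sinkL2",(410,150),0),("edge",(250,358),0),("knife",(229,333),0.01),("knife2",(170,300),0.01)]: print(n,plane("top",q,z))
E
```

```text
cap top [0.5361 0.2542 0.1067] [np.float64(0.0016094506198802653), np.float64(0.001609450619880065)]
shaker head [0.6213 0.247  0.0886] [np.float64(8.225132282629793e-05), np.float64(8.225132282596264e-05)]
stand [0.4865 0.2682 0.01  ]
stand [0.492  0.1511 0.01  ]
stand [0.6699 0.161  0.01  ]
stand [0.6626 0.2775 0.01  ]
blue [321.9315 225.1507] [ 0.6019 -0.077   0.06  ]
blue [323.9973 222.926 ] [ 0.6072 -0.0818  0.06  ]
blue [356.6767 253.2712] [ 0.538  -0.1574  0.06  ]
blue [354.611  255.4959] [ 0.5328 -0.1526  0.06  ]
mug [ 0.7082 -0.016   0.091 ]
millbase [ 0.7154 -0.1585  0.03  ]
glass [0.7355 0.0896 0.06  ]
sinkL [ 0.4546 -0.3029  0.    ]
sinkL2 [ 0.8059 -0.3079  0.    ]
edge [0.2891 0.0858 0.    ]
knife [0.3471 0.1364 0.01  ]
knife2 [0.421 0.28  0.01 ]
```

```bash
cat >> h.py <<'E'
def pose():
    s=robot.get_state();return np.array(s["position"]),R.from_quat(s["ee_rot"])
def tool(ydir,back):
    "closing line ydir, back = direction from tips to body"
    z=-np.array(back)/np.linalg.norm(back);y=np.array(ydir)-z*np.dot(z,ydir);y/=np.linalg.norm(y)
    return R.from_matrix(np.c_[np.cross(y,z),y,z])
def rows(T,g=None,start=None):
    p0,r0=start or pose()
    for p,r in T: print(np.round(np.r_[p-p0,(r*r0.inv()).as_rotvec()],4).tolist())
def turn(yaw_u,C,G,lean0,phis,end=.057):
    "poses turning a caddy toward -u about the worktop edge at C-end*u; G grasp point at start"
    u=np.array([np.cos(yaw_u),np.sin(yaw_u),0]);w=np.array([u[1],-u[0],0]);Z=np.array([0,0,1.])
    r0=tool(w,u*np.sin(lean0)+Z*np.cos(lean0));tcp=G+.019*r0.apply([0,0,1]);P=np.r_[(C-end*u)[:2],0]
    return [(P+q.apply(tcp-P),q*r0) for q in (R.from_rotvec(w*f) for f in phis)]
E
python3 - <<'E'
from h import *
C=np.array([.447,-.026,.03]);G=np.array([.447,-.026,.042]);y=np.deg2rad(78.3)
p,r=turn(y,C,G,np.pi/4,[0])[0]
b=-r.apply([0,0,1]);print(robot.camera_model("wrist")["position"],p)
rows([(p+.13*b+[0,0,.04],r)])
E
```

```text
[ 0.25727243 -0.57370897  0.38416394] [ 0.44427555 -0.03915589  0.02856497]
[0.2707, 0.6452, -0.0529, -0.6122, 0.5476, 0.9975]
```

Call:
carry_out(
  motion=[
    [0.27,0.645,-0.053,-0.612,0.548,0.997,0],
    [0.27,0.645,-0.053,-0.612,0.548,0.997,0],
    [0.27,0.645,-0.053,-0.612,0.548,0.997,0],
    [0.27,0.645,-0.053,-0.612,0.548,0.997,0],
    [0.27,0.645,-0.053,-0.612,0.548,0.997,0],
    [0.27,0.645,-0.053,-0.612,0.548,0.997,0],
    [0.27,0.645,-0.053,-0.612,0.548,0.997,0],
    [0.27,0.645,-0.053,-0.612,0.548,0.997,0],
  ],
  grip_force=40,
)

```text
clock: 0.77
position: [0.3071, -0.3208, 0.1908]
ee_rot: [0.84, 0.468, -0.213, 0.171]
ft_force: [1.5, -0.3, -1.3]
grip_width: 0.999
grasp_force: 0.0
```

```bash
python3 - <<'E'
from h import *
C=np.array([.447,-.026,.03]);G=np.array([.447,-.026,.042]);y=np.deg2rad(78.3)
p,r=turn(y,C,G,np.pi/4,[0])[0]
b=-r.apply([0,0,1]);print(robot.get_state())
rows([(p+.13*b+[0,0,.04],r)])
E
```

```text
{'clock': 0.7667, 'joint_positions': array([-0.5241892 ,  0.30427182,  1.95445485, -0.70537341,  0.93229332,
        0.47571169]), 'dq': array([ 1.3204959 ,  0.15452379,  0.36515649, -0.86678268,  0.19489908,
        1.08867783]), 'tau': array([-18.12864482, -63.31694841, -24.66178715,  -0.64139754,
         0.40155069,  -3.44730981]), 'position': array([ 0.30708437, -0.32076083,  0.19080592]), 'ee_rot': array([ 0.84031719,  0.46822875, -0.21307613,  0.17096031]), 'ft_force': array([ 1.46988302, -0.27841484, -1.27600297]), 'torque': array([ 0.23327914, -0.15679731, -0.06889539]), 'grasp_force': 0.0, 'grip_width': 0.9989172054059972}
[0.1558, 0.3716, -0.0303, -0.1917, 0.1678, 0.313]
```

Call:
carry_out(
  motion=[
    [0.15,0.36,-0.03,-0.18,0.16,0.3,0],
    [0.15,0.36,-0.03,-0.18,0.16,0.3,0],
    [0.15,0.36,-0.03,-0.18,0.16,0.3,0],
    [0.15,0.36,-0.03,-0.18,0.16,0.3,0],
    [0.15,0.36,-0.03,-0.18,0.16,0.3,0],
    [0.15,0.36,-0.03,-0.18,0.16,0.3,0],
    [0.15,0.36,-0.03,-0.18,0.16,0.3,0],
    [0.15,0.36,-0.03,-0.18,0.16,0.3,0],
  ],
)

```text
clock: 1.43
position: [0.4173, -0.055, 0.1677]
ee_rot: [0.724, 0.578, -0.292, 0.236]
ft_force: [0.7, -1.4, 0.3]
grip_width: 0.998
grasp_force: 0.0
```

Call:
carry_out(
  motion=[
    [0,0,0,0,0,0,0],
    [0,0,0,0,0,0,0],
    [0,0,0,0,0,0,0],
  ],
)

```text
clock: 1.68
position: [0.4167, -0.0577, 0.1679]
ee_rot: [0.724, 0.578, -0.292, 0.236]
ft_force: [-0.9, 1.0, -1.5]
grip_width: 1.002
grasp_force: 0.0
```

```bash
python3 - <<'E'
from h import *
np.set_printoptions(precision=4,suppress=True)
C=np.array([.447,-.026,.03]);G=np.array([.447,-.026,.042]);y=np.deg2rad(78.3)
p,r=turn(y,C,G,np.pi/4,[0])[0]
b=-r.apply([0,0,1])
rows([(p+.13*b+[0,0,.04],r)]);rows([(p,r)])
m=robot.camera_model("wrist");f=robot.grab_frame("wrist");cv2.imwrite("pics/w1.png",f);np.save("w1.npy",m,allow_pickle=True)
print(m["position"],robot.get_state()["joint_positions"])
E
```

```text
[0.0462, 0.1085, -0.0074, -0.0137, 0.0068, 0.0175]
[0.0276, 0.0185, -0.1393, -0.0137, 0.0068, 0.0175]
[0.4531 0.1061 0.2427] [ 0.2502  0.5312  1.7986 -0.7001  1.3023  0.8403]
```

View pics/w1.png

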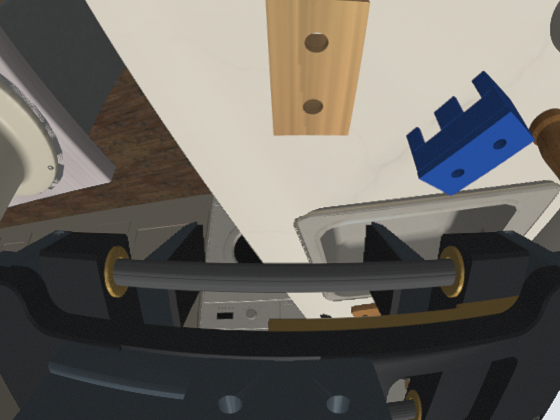

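The wrist view shows the caddy's underside at (315,70) with holes at (316,42) and (313,106). The blue look-alike is to the right at (470,135). The fingers, at (190,260) and (380,260), straddle the view along the caddy's axis.

```bash
python3 - <<'E'
from h import *
np.set_printoptions(precision=4,suppress=True)
m=np.load("w1.npy",allow_pickle=True).item()
f=cv2.imread("pics/w1.png");g=cv2.cvtColor(f,cv2.COLOR_BGR2GRAY)[:150,270:370]
n,_,st,ce=cv2.connectedComponentsWithStats((g<110).astype(np.uint8))
H=[]
for s,c in zip(st[1:],ce[1:]):
    if 100<s[4]<1500: q=c+[270,0];H.append(plane("wrist",q,.058,m));print(s,q,H[-1])
d=H[0]-H[-1];print("C",np.mean(H,0),"yaw",np.degrees(np.arctan2(d[1],d[0])),np.linalg.norm(d))
E
```

```text
[ 35  34  24  19 359] [315.9805  42.3983] [0.4507 0.0011 0.058 ]
[ 33  99  20  15 234] [312.3803 106.3205] [ 0.4396 -0.0523  0.058 ]
C [ 0.4452 -0.0256  0.058 ] yaw 78.26832951017029 0.05450621079311625
```

Call:
carry_out(
  motion=[
    [0.015,0.036,-0.002,-0.005,0.002,0.006,0],
    [0.03,0.072,-0.005,-0.01,0.005,0.012,0],
    [0.046,0.108,-0.007,-0.014,0.007,0.017,0],
    [0.046,0.108,-0.007,-0.014,0.007,0.017,0],
    [0.041,0.085,-0.04,-0.014,0.007,0.017,0],
    [0.036,0.063,-0.073,-0.014,0.007,0.017,0],
    [0.031,0.041,-0.106,-0.014,0.007,0.017,0],
    [0.027,0.0185,-0.139,-0.014,0.007,0.017,0],
  ],
)

```text
clock: 2.4
position: [0.443, -0.0408, 0.0282]
ee_rot: [0.717, 0.583, -0.296, 0.241]
ft_force: [1.5, -0.5, -0.6]
grip_width: 1.001
grasp_force: 0.0
```

Call:
carry_out(
  motion=[
    [0,0,0,0,0,0,0],
    [0,0,0,0,0,0,0],
  ],
)

```text
clock: 2.57
position: [0.4423, -0.0411, 0.0285]
ee_rot: [0.717, 0.582, -0.299, 0.24]
ft_force: [-0.5, -1.3, 0.3]
grip_width: 1.0
grasp_force: 0.0
```

```bash
python3 - <<'E'
from h import *
C=np.array([.446,-.026,.03]);G=np.array([.446,-.026,.042]);y=np.deg2rad(78.3)
rows(turn(y,C,G,np.pi/4,[0]))
E
```

```text
[0.001, 0.002, 0.0001, 0.001, -0.0032, 0.0044]
```

Within 2 mm, so I'll close the gripper.

Call:
carry_out(
  motion=[
    [0.001,0.002,0,0,0,0,255],
    [0.001,0.002,0,0,0,0,255],
    [0.001,0.002,0,0,0,0,255],
    [0.001,0.002,0,0,0,0,255],
    [0.001,0.002,0,0,0,0,255],
    [0.001,0.002,0,0,0,0,255],
    [0.001,0.002,0,0,0,0,255],
    [0.001,0.002,0,0,0,0,255],
  ],
  grip_force=40,
)

```text
clock: 3.23
position: [0.445, -0.0367, 0.0296]
ee_rot: [0.717, 0.583, -0.296, 0.242]
ft_force: [-1.4, 6.5, 9.9]
grip_width: 0.65
grasp_force: 40.0
```

Call:
carry_out(
  motion=[
    [-0.001,0.004,0,0,0,0,255],
    [-0.003,0.012,0,0,0,0,255],
    [-0.005,0.022,0,0,0,0,255],
    [-0.007,0.034,0,0,0,0,255],
    [-0.009,0.046,0,0,0,0,255],
    [-0.01,0.055,0,0,0,0,255],
    [-0.01,0.06,0,0,0,0,255],
    [-0.01,0.06,0,0,0,0,255],
  ],
)

```text
clock: 3.9
position: [0.4349, 0.024, 0.0296]
ee_rot: [0.717, 0.583, -0.297, 0.242]
ft_force: [-3.3, 9.9, 15.3]
grip_width: 0.659
grasp_force: 40.0
```

```bash
python3 - <<'E'
from h import *
s=robot.get_state();print(s["position"],s["ee_rot"],s["ft_force"],s["grip_width"])
t=robot.grab_frame("top");cv2.imwrite("pics/t1.png",t)
h=cv2.cvtColor(t,cv2.COLOR_BGR2HSV)
wood=((h[...,1]>70)&(h[...,0]<25)&(h[...,2]>90)).astype(np.uint8)
roi=np.zeros_like(wood);roi[262:325,235:345]=wood[262:325,235:345]
o=cv2.resize(t[220:340,200:360],None,fx=5,fy=5);cv2.imwrite("pics/t1c.png",o)
E
```

```text
[0.43491866 0.02402129 0.02962952] [ 0.71661194  0.5830668  -0.29658692  0.24194345] [-3.29841684  9.9418523  15.25071645] 0.6588276098824478
```

View pics/t1c.png

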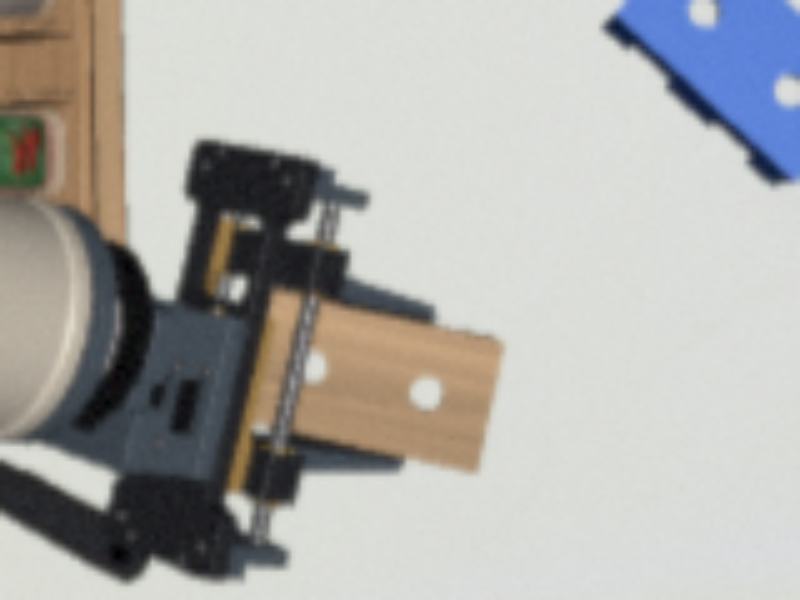

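The crop shows the gripper holding the caddy across its width. The free hole is at crop (427,393) and the -u end corners are at (502,342) and (477,470). It slid cleanly.

```bash
python3 - <<'E'
from h import *
np.set_printoptions(precision=4,suppress=True)
px=lambda c:(200+c[0]/5-.4,220+c[1]/5-.4)
h,a,b=[plane("top",px(c),.06) for c in[(427,393),(502,342),(477,470)]]
y=np.deg2rad(78.3);u=np.array([np.cos(y),np.sin(y),0])
print(h,a,b,"C by hole",h+.027*u,"C by end",(a+b)/2+.057*u)
p,r=pose();C=np.r_[(h+.027*u)[:2],.03]
g=p-.019*r.apply([0,0,1]);print("grasp rel C",g-C,"u",np.dot(g-C,u))
w=np.array([u[1],-u[0],0]);P=np.r_[(C-.057*u)[:2],0]
for k in range(4):
  print("block",k)
  for f in np.deg2rad(np.linspace(0,22.5,7)[1:]):
    q0=R.from_rotvec(w*np.deg2rad(22.5*k));q=R.from_rotvec(w*f)
    v=q0.apply(p-P);print(np.round(np.r_[q.apply(v)-v,w*f],4).tolist())
E
```

```text
[0.4333 0.0066 0.06  ] [ 0.4567 -0.0273  0.06  ] [ 0.3996 -0.0166  0.06  ] C by hole [0.4388 0.033  0.06  ] C by end [0.4397 0.0339 0.06  ]
grasp rel C [-0.0011  0.0041  0.0131] u 0.0037654897346527313
block 0
[-0.0004, -0.002, 0.003, 0.0641, -0.0133, 0.0]
[-0.0009, -0.0042, 0.0059, 0.1282, -0.0265, 0.0]
[-0.0014, -0.0066, 0.0087, 0.1923, -0.0398, 0.0]
[-0.0019, -0.0091, 0.0112, 0.2564, -0.0531, 0.0]
[-0.0024, -0.0118, 0.0136, 0.3204, -0.0664, 0.0]
[-0.003, -0.0146, 0.0159, 0.3845, -0.0796, 0.0]
block 1
[-0.0006, -0.003, 0.002, 0.0641, -0.0133, 0.0]
[-0.0013, -0.0061, 0.0038, 0.1282, -0.0265, 0.0]
[-0.0019, -0.0093, 0.0054, 0.1923, -0.0398, 0.0]
[-0.0026, -0.0126, 0.0068, 0.2564, -0.0531, 0.0]
[-0.0033, -0.016, 0.008, 0.3204, -0.0664, 0.0]
[-0.004, -0.0195, 0.0089, 0.3845, -0.0796, 0.0]
block 2
[-0.0007, -0.0035, 0.0007, 0.0641, -0.0133, 0.0]
[-0.0015, -0.0071, 0.0012, 0.1282, -0.0265, 0.0]
[-0.0022, -0.0106, 0.0014, 0.1923, -0.0398, 0.0]
[-0.0029, -0.0142, 0.0014, 0.2564, -0.0531, 0.0]
[-0.0037, -0.0178, 0.0011, 0.3204, -0.0664, 0.0]
[-0.0044, -0.0213, 0.0006, 0.3845, -0.0796, 0.0]
block 3
[-0.0007, -0.0035, -0.0007, 0.0641, -0.0133, 0.0]
[-0.0014, -0.007, -0.0017, 0.1282, -0.0265, 0.0]
[-0.0021, -0.0103, -0.0029, 0.1923, -0.0398, 0.0]
[-0.0028, -0.0136, -0.0043, 0.2564, -0.0531, 0.0]
[-0.0035, -0.0169, -0.0059, 0.3204, -0.0664, 0.0]
[-0.0041, -0.0199, -0.0077, 0.3845, -0.0796, 0.0]
```

Call:
carry_out(
  motion=[
    [-0.0004,-0.002,0.003,0.0641,-0.0133,0,255],
    [-0.0009,-0.0042,0.0059,0.1282,-0.0265,0,255],
    [-0.0014,-0.0066,0.0087,0.1923,-0.0398,0,255],
    [-0.0019,-0.0091,0.0112,0.2564,-0.0531,0,255],
    [-0.0024,-0.0118,0.0136,0.3204,-0.0664,0,255],
    [-0.003,-0.0146,0.0159,0.3845,-0.0796,0,255],
    [-0.003,-0.0146,0.0159,0.3845,-0.0796,0,255],
  ],
)

```text
clock: 4.53
position: [0.4317, 0.0075, 0.046]
ee_rot: [0.762, 0.618, -0.149, 0.122]
ft_force: [0.3, -0.2, -4.3]
grip_width: 0.66
grasp_force: 40.0
```

Call:
carry_out(
  motion=[
    [0,0,-0.0015,0,0,0,255],
    [-0.0006,-0.003,0.0005,0.0641,-0.0133,0,255],
    [-0.0013,-0.0061,0.0023,0.1282,-0.0265,0,255],
    [-0.0019,-0.0093,0.0039,0.1923,-0.0398,0,255],
    [-0.0026,-0.0126,0.0053,0.2564,-0.0531,0,255],
    [-0.0033,-0.016,0.0065,0.3204,-0.0664,0,255],
    [-0.004,-0.0195,0.0074,0.3845,-0.0796,0,255],
    [-0.004,-0.0195,0.0074,0.3845,-0.0796,0,255],
  ],
)

```text
clock: 5.2
position: [0.4279, -0.0117, 0.052]
ee_rot: [0.776, 0.631, 0.001, -0.002]
ft_force: [0.1, 1.0, -1.9]
grip_width: 0.658
grasp_force: 40.0
```

```bash
python3 - <<'E'
from h import *
cv2.imwrite("pics/s1.png",robot.grab_frame("scene"));s=robot.get_state();print(s["ft_force"],s["torque"])
f=cv2.imread("pics/s1.png");cv2.imwrite("pics/s1c.png",cv2.resize(f[150:300,260:460],None,fx=4,fy=4,interpolation=cv2.INTER_CUBIC))
E
```

```text
[ 0.67290124  0.13755918 -2.14327297] [-0.12627715 -0.26776851  0.04170618]
```

View pics/s1c.png

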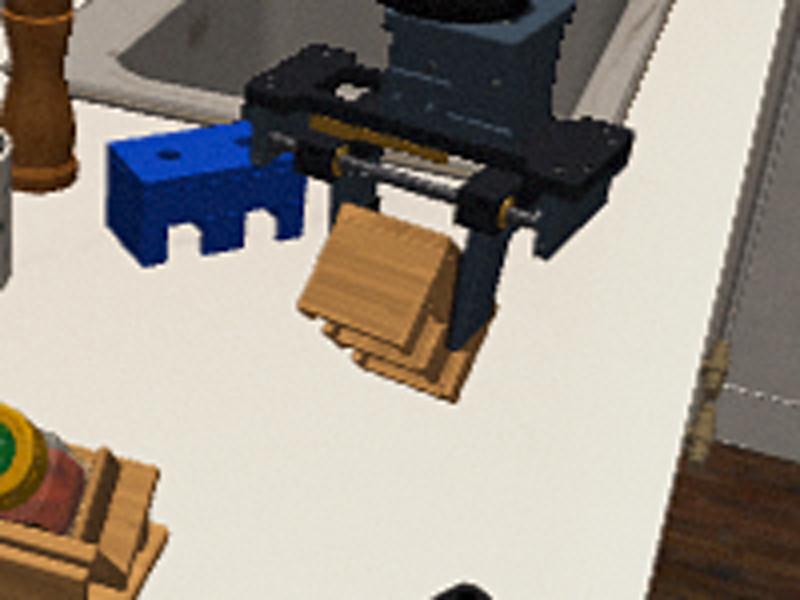

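The crop shows the caddy tipped 45° with its lower edge on the worktop near (455,395), held by the vertical gripper. The wrist carries only part of its weight, so the edge is still supported.

Call:
carry_out(
  motion=[
    [-0.0007,-0.0035,0.0002,0.0641,-0.0133,0,255],
    [-0.0015,-0.0071,0.0006,0.1282,-0.0265,0,255],
    [-0.0022,-0.0106,0.0008,0.1923,-0.0398,0,255],
    [-0.0029,-0.0142,0.0008,0.2564,-0.0531,0,255],
    [-0.0037,-0.0178,0.0005,0.3204,-0.0664,0,255],
    [-0.0044,-0.0213,0.0,0.3845,-0.0796,0,255],
    [-0.0044,-0.0213,0.0,0.3845,-0.0796,0,255],
  ],
)

```text
clock: 5.83
position: [0.4239, -0.0323, 0.052]
ee_rot: [0.761, 0.618, 0.152, -0.126]
ft_force: [5.0, 4.2, 22.4]
grip_width: 0.654
grasp_force: 40.0
```

Call:
carry_out(
  motion=[
    [-0.0007,-0.0035,0.0006,0.0641,-0.0133,0,255],
    [-0.0014,-0.007,-0.0003,0.1282,-0.0265,0,255],
    [-0.0021,-0.0103,-0.0014,0.1923,-0.0398,0,255],
    [-0.0028,-0.0136,-0.0028,0.2564,-0.0531,0,255],
    [-0.0035,-0.0169,-0.0044,0.3204,-0.0664,0,255],
    [-0.0035,-0.0169,-0.0044,0.3204,-0.0664,0,255],
  ],
)

```text
clock: 6.33
position: [0.4196, -0.0491, 0.0465]
ee_rot: [0.726, 0.589, 0.273, -0.227]
ft_force: [1.7, -1.7, 9.5]
grip_width: 0.656
grasp_force: 40.0
```

Call:
carry_out(
  motion=[
    [-0.0003,-0.0016,-0.0006,0.03,-0.0063,0,255],
    [-0.0006,-0.003,-0.0014,0.058,-0.012,0,255],
    [-0.0006,-0.003,-0.0016,0.058,-0.012,0,255],
    [-0.0006,-0.003,-0.0016,0.058,-0.012,0,255],
  ],
)

```text
clock: 6.67
position: [0.4192, -0.0517, 0.0457]
ee_rot: [0.718, 0.584, 0.293, -0.241]
ft_force: [-0.5, -0.9, -5.1]
grip_width: 0.654
grasp_force: 40.0
```

```bash
python3 - <<'E'
from h import *
cv2.imwrite("pics/s2.png",robot.grab_frame("scene"));t=robot.grab_frame("top");s=robot.get_state();print(s["ft_force"],s["torque"],s["position"],s["ee_rot"])
f=cv2.imread("pics/s2.png");o=np.hstack([cv2.resize(f[140:290,270:405],None,fx=3,fy=3,interpolation=cv2.INTER_CUBIC),cv2.resize(t[230:350,240:340],(390,450),interpolation=cv2.INTER_CUBIC)])
cv2.imwrite("pics/s2c.png",o)
E
```

```text
[ 0.45989804 -1.02429182 -4.81658474] [-1.00252447  0.17128238 -0.0113123 ] [ 0.41934677 -0.05167921  0.04621384] [ 0.71765385  0.58400466  0.29339831 -0.24047647]
```

View pics/s2c.png

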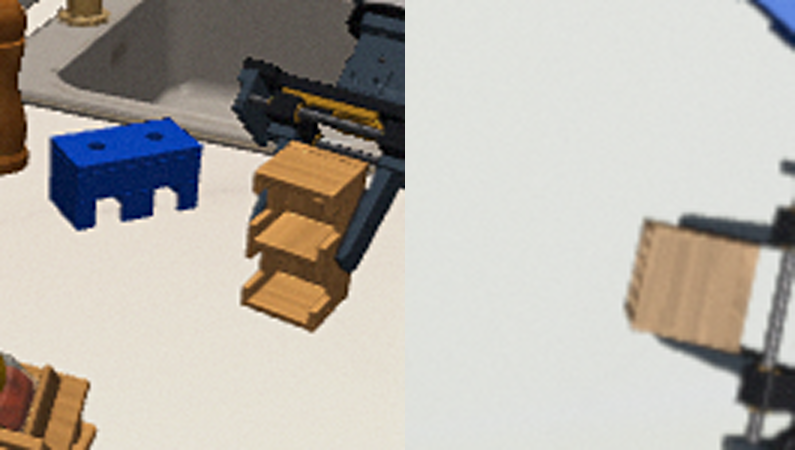

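The composite shows the caddy standing on its short end at (300,240), pockets toward the camera, and still gripped. The wrist reads about −5 N, so I'll lower it until it carries on the worktop and then release.

Call:
carry_out(
  motion=[
    [0,0,-0.001,0,0,0,255],
    [0,0,-0.0015,0,0,0,255],
    [0,0,-0.002,0,0,0,255],
    [0,0,-0.002,0,0,0,255],
  ],
)

```text
clock: 7.1
position: [0.4194, -0.052, 0.0451]
ee_rot: [0.717, 0.584, 0.295, -0.24]
ft_force: [-4.2, -5.1, 11.2]
grip_width: 0.655
grasp_force: 40.0
```

Call:
carry_out(
  motion=[
    [0,0,0.0008,0,0,0,255],
    [0,0,0.0008,0,0,0,200],
    [0,0,0.0008,0,0,0,100],
    [0,0,0.0008,0,0,0,0],
    [0,0,0.0008,0,0,0,0],
    [0,0,0.0008,0,0,0,0],
    [0,0,0.0008,0,0,0,0],
  ],
)

```text
clock: 7.68
position: [0.4195, -0.0522, 0.0452]
ee_rot: [0.718, 0.584, 0.294, -0.24]
ft_force: [-0.7, -0.7, 0.4]
grip_width: 0.916
grasp_force: 0.0
```

Call:
carry_out(
  motion=[
    [-0.001,-0.005,0.005,0,0,0,0],
    [-0.004,-0.018,0.018,0,0,0,0],
    [-0.008,-0.037,0.038,0,0,0,0],
    [-0.012,-0.06,0.062,0,0,0,0],
    [-0.018,-0.085,0.087,0,0,0,0],
    [-0.018,-0.085,0.12,0,0,0,0],
    [-0.018,-0.085,0.15,0,0,0,0],
    [-0.018,-0.085,0.15,0,0,0,0],
  ],
)

```text
clock: 8.35
position: [0.4022, -0.1389, 0.1993]
ee_rot: [0.718, 0.584, 0.294, -0.237]
ft_force: [0.3, -0.2, -0.1]
grip_width: 1.001
grasp_force: 0.0
```

```bash
python3 - <<'E'
from h import *
np.set_printoptions(precision=4,suppress=True)
t=robot.grab_frame("top");print(robot.get_state()["position"])
h=cv2.cvtColor(t,cv2.COLOR_BGR2HSV)
wood=((h[...,1]>70)&(h[...,0]<25)&(h[...,2]>90)).astype(np.uint8);roi=0*wood;roi[262:340,270:340]=wood[262:340,270:340]
n,l,st,ce=cv2.connectedComponentsWithStats(roi);print(st[1:],ce[1:])
o=cv2.resize(t[250:350,230:350],None,fx=5,fy=5,interpolation=cv2.INTER_CUBIC);cv2.imwrite("pics/t3c.png",o);cv2.imwrite("pics/t3.png",t)
E
```

```text
[ 0.4018 -0.1385  0.1972]
[[297 289  35  34 858]] [[313.6993 305.5594]]
```

View pics/t3c.png

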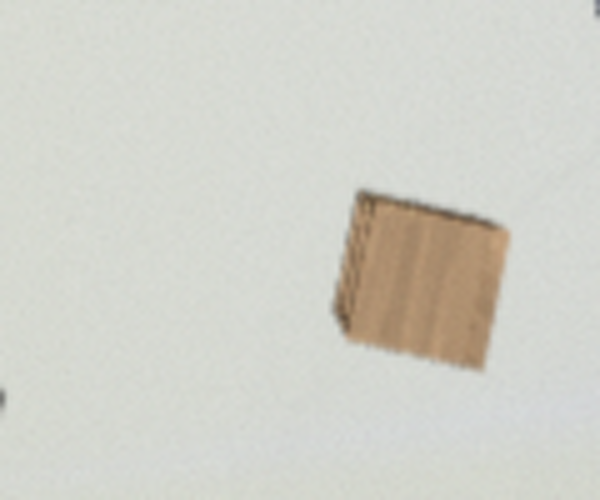

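The crop shows the caddy standing alone on its end. Its top-end face has corners near (375,198), (509,232), (484,370) and (350,338).

```bash
python3 - <<'E'
from h import *
np.set_printoptions(precision=4,suppress=True)
q=[plane("top",(230+a/5-.4,250+b/5-.4),.114) for a,b in[(375,198),(509,232),(484,370),(350,338)]]
print(np.array(q));c=np.mean(q,0);d=(q[0]+q[3]-q[1]-q[2])/2;y=np.arctan2(d[1],d[0]);e=(q[0]+q[1]-q[2]-q[3])/2
y2=np.arctan2(e[1],e[0])+np.pi/2
print("C",c,np.degrees([y,y2]),np.linalg.norm(d),np.linalg.norm(e))
y=np.deg2rad(78.3);u=np.array([np.cos(y),np.sin(y),0])
C=np.array([c[0],c[1],.057]);G=C-.010*u   # 40 mm from the +u rim face
p,r=turn(y,C,G,np.pi/4,[0],end=.03)[0];b=-r.apply([0,0,1])
print("tcp",p)
rows([(p+.15*b+[0,0,.05],r),(p+.12*b,r),(p,r)])
E
```

```text
[[ 0.4564 -0.0339  0.114 ]
 [ 0.4431 -0.0915  0.114 ]
 [ 0.3854 -0.0808  0.114 ]
 [ 0.3976 -0.0238  0.114 ]]
C [ 0.4206 -0.0575  0.114 ] [77.4386 79.8754] 0.05871204747352084 0.05919964414157928
tcp [ 0.4159 -0.0804  0.0436]
[0.0355, 0.1619, 0.0024, -1.5285, 0.3192, -0.0008]
[0.0312, 0.1411, -0.0688, -1.5285, 0.3192, -0.0008]
[0.014, 0.058, -0.1537, -1.5285, 0.3192, -0.0008]
```

```bash
python3 - <<'E'
from h import *
y=np.deg2rad(78.3);u=np.array([np.cos(y),np.sin(y),0])
C=np.array([.420,-.0555,.057]);G=C+.010*u
p,r=turn(y,C,G,np.pi/4,[0],end=.03)[0];b=-r.apply([0,0,1])
print("tcp",p,b)
rows([(p+.15*b+[0,0,.05],r),(p+.12*b,r),(p,r)])
E
```

```text
tcp [ 0.41930342 -0.05886366  0.04356497] [0.14339227 0.69241509 0.70710678]
[0.039, 0.1835, 0.0024, -1.5285, 0.3192, -0.0008]
[0.0347, 0.1627, -0.0688, -1.5285, 0.3192, -0.0008]
[0.0175, 0.0796, -0.1537, -1.5285, 0.3192, -0.0008]
```

Call:
carry_out(
  motion=[
    [0.004,0.02,0.02,-0.12,0.025,0,0],
    [0.008,0.04,0.03,-0.24,0.05,0,0],
    [0.013,0.06,0.04,-0.36,0.075,0,0],
    [0.017,0.08,0.04,-0.48,0.1,0,0],
    [0.021,0.1,0.04,-0.6,0.125,0,0],
    [0.026,0.12,0.04,-0.72,0.15,0,0],
    [0.03,0.14,0.04,-0.84,0.175,0,0],
    [0.034,0.16,0.04,-0.96,0.2,0,0],
  ],
)

```text
clock: 9.07
position: [0.4324, 0.0118, 0.2344]
ee_rot: [0.776, 0.631, -0.013, 0.002]
ft_force: [0.4, -0.5, 0.4]
grip_width: 0.998
grasp_force: 0.0
```

Call:
carry_out(
  motion=[
    [0.005,0.024,-0.01,-0.12,0.025,0,0],
    [0.005,0.024,-0.02,-0.24,0.05,0,0],
    [0.005,0.024,-0.03,-0.36,0.075,0,0],
    [0.005,0.024,-0.04,-0.48,0.1,0,0],
    [0.005,0.024,-0.04,-0.568,0.119,0,0],
    [0.005,0.024,-0.04,-0.568,0.119,0,0],
    [0.005,0.024,-0.04,-0.568,0.119,0,0],
  ],
)

```text
clock: 9.65
position: [0.437, 0.036, 0.1928]
ee_rot: [0.742, 0.603, -0.234, 0.179]
ft_force: [0.1, -0.4, -0.2]
grip_width: 1.001
grasp_force: 0.0
```

```bash
python3 - <<'E'
from h import *
np.set_printoptions(precision=4,suppress=True)
y=np.deg2rad(78.3);u=np.array([np.cos(y),np.sin(y),0])
C=np.array([.420,-.0555,.057]);G=C+.010*u
p,r=turn(y,C,G,np.pi/4,[0],end=.03)[0];b=-r.apply([0,0,1])
s=robot.get_state();print(s["position"],s["ee_rot"],s["joint_positions"])
rows([(p+.12*b,r),(p,r)])
E
```

```text
[0.437  0.036  0.1928] [ 0.7416  0.6026 -0.2341  0.1793] [ 0.3312  0.4685  1.6657 -0.5052  1.3839  0.7291]
[-0.0005, -0.0117, -0.0643, -0.1864, 0.0227, 0.0083]
[-0.0177, -0.0948, -0.1492, -0.1864, 0.0227, 0.0083]
```

Call:
carry_out(
  motion=[
    [0.003,0.005,-0.01,-0.07,0.01,0.003,0],
    [0.003,0.005,-0.03,-0.14,0.02,0.006,0],
    [0.0,-0.005,-0.055,-0.186,0.023,0.008,0],
    [0.0,-0.012,-0.064,-0.186,0.023,0.008,0],
    [-0.004,-0.033,-0.086,-0.186,0.023,0.008,0],
    [-0.008,-0.054,-0.107,-0.186,0.023,0.008,0],
    [-0.013,-0.075,-0.128,-0.186,0.023,0.008,0],
    [-0.013,-0.075,-0.128,-0.186,0.023,0.008,0],
  ],
)

```text
clock: 10.32
position: [0.4214, -0.0436, 0.0644]
ee_rot: [0.719, 0.581, -0.298, 0.24]
ft_force: [-0.6, -0.4, -0.2]
grip_width: 0.998
grasp_force: 0.0
```

```bash
python3 - <<'E'
from h import *
np.set_printoptions(precision=4,suppress=True)
y=np.deg2rad(78.3);u=np.array([np.cos(y),np.sin(y),0])
C=np.array([.420,-.0555,.057]);G=C+.010*u
p,r=turn(y,C,G,np.pi/4,[0],end=.03)[0]
s=robot.get_state();print(s["position"],s["ee_rot"],s["ft_force"])
rows([(p,r)])
E
```

```text
[ 0.4214 -0.0436  0.0644] [ 0.7186  0.5811 -0.2975  0.2396] [-0.6235 -0.366  -0.2088]
[-0.0021, -0.0153, -0.0208, -0.0016, -0.0011, 0.0071]
```

Call:
carry_out(
  motion=[
    [-0.001,-0.007,-0.01,0,0,0.003,0],
    [-0.002,-0.015,-0.0205,0,0,0.006,0],
    [-0.002,-0.015,-0.0205,0,0,0.006,0],
  ],
)

```text
clock: 10.57
position: [0.4216, -0.0563, 0.0454]
ee_rot: [0.717, 0.583, -0.295, 0.242]
ft_force: [-0.6, -1.2, 0.5]
grip_width: 1.0
grasp_force: 0.0
```

Call:
carry_out(
  motion=[
    [0,0,0,0,0,0,80],
    [0,0,0,0,0,0,100],
    [0,0,0,0,0,0,120],
    [0,0,0,0,0,0,255],
    [0,0,0,0,0,0,255],
    [0,0,0,0,0,0,255],
    [0,0,0,0,0,0,255],
  ],
  grip_force=40,
)

```text
clock: 11.15
position: [0.4221, -0.0547, 0.0461]
ee_rot: [0.716, 0.584, -0.295, 0.243]
ft_force: [-2.6, 5.4, 9.2]
grip_width: 0.661
grasp_force: 40.0
```

```bash
python3 - <<'E'
from h import *
np.set_printoptions(precision=4,suppress=True)
t=robot.grab_frame("top");cv2.imwrite("pics/t4.png",t)
h=cv2.cvtColor(t,cv2.COLOR_BGR2HSV)
y=np.deg2rad(78.3);u=np.array([np.cos(y),np.sin(y),0]);w=np.array([u[1],-u[0],0])
C=np.array([.420,-.0555,.057]);P=np.r_[(C-.03*u)[:2],0]
p,r=pose();print(p,r.as_quat(),robot.get_state()["ft_force"])
for k in range(4):
  print("block",k);v=R.from_rotvec(w*np.deg2rad(22.5*k)).apply(p-P)
  for f in np.deg2rad(np.linspace(0,22.5,7)[1:]): print(np.round(np.r_[R.from_rotvec(w*f).apply(v)-v,w*f],4).tolist())
E
```

```text
[ 0.4222 -0.0547  0.0461] [ 0.7158  0.5841 -0.2953  0.2433] [-3.5707  5.1359  9.2063]
block 0
[-0.0006, -0.003, 0.0019, 0.0641, -0.0133, 0.0]
[-0.0013, -0.0062, 0.0037, 0.1282, -0.0265, 0.0]
[-0.0019, -0.0094, 0.0052, 0.1923, -0.0398, 0.0]
[-0.0026, -0.0127, 0.0065, 0.2564, -0.0531, 0.0]
[-0.0033, -0.0161, 0.0076, 0.3204, -0.0664, 0.0]
[-0.0041, -0.0196, 0.0084, 0.3845, -0.0796, 0.0]
block 1
[-0.0007, -0.0035, 0.0006, 0.0641, -0.0133, 0.0]
[-0.0015, -0.0071, 0.001, 0.1282, -0.0265, 0.0]
[-0.0022, -0.0106, 0.0011, 0.1923, -0.0398, 0.0]
[-0.0029, -0.0142, 0.001, 0.2564, -0.0531, 0.0]
[-0.0037, -0.0177, 0.0007, 0.3204, -0.0664, 0.0]
[-0.0044, -0.0213, 0.0001, 0.3845, -0.0796, 0.0]
block 2
[-0.0007, -0.0035, -0.0008, 0.0641, -0.0133, 0.0]
[-0.0014, -0.0069, -0.0018, 0.1282, -0.0265, 0.0]
[-0.0021, -0.0102, -0.0031, 0.1923, -0.0398, 0.0]
[-0.0028, -0.0135, -0.0046, 0.2564, -0.0531, 0.0]
[-0.0034, -0.0167, -0.0063, 0.3204, -0.0664, 0.0]
[-0.0041, -0.0197, -0.0082, 0.3845, -0.0796, 0.0]
block 3
[-0.0006, -0.0029, -0.0021, 0.0641, -0.0133, 0.0]
[-0.0012, -0.0057, -0.0044, 0.1282, -0.0265, 0.0]
[-0.0017, -0.0083, -0.0069, 0.1923, -0.0398, 0.0]
[-0.0022, -0.0108, -0.0095, 0.2564, -0.0531, 0.0]
[-0.0027, -0.013, -0.0123, 0.3204, -0.0664, 0.0]
[-0.0031, -0.0151, -0.0153, 0.3845, -0.0796, 0.0]
```

Call:
carry_out(
  motion=[
    [-0.0006,-0.003,0.0018,0.0641,-0.0133,0,255],
    [-0.0013,-0.0062,0.0034,0.1282,-0.0265,0,255],
    [-0.0019,-0.0094,0.0048,0.1923,-0.0398,0,255],
    [-0.0026,-0.0127,0.0059,0.2564,-0.0531,0,255],
    [-0.0033,-0.0161,0.0068,0.3204,-0.0664,0,255],
    [-0.0041,-0.0196,0.0075,0.3845,-0.0796,0,255],
    [-0.0041,-0.0196,0.0075,0.3845,-0.0796,0,255],
  ],
)

```text
clock: 11.78
position: [0.4182, -0.0756, 0.0541]
ee_rot: [0.761, 0.619, -0.148, 0.124]
ft_force: [1.1, -0.4, -5.6]
grip_width: 0.656
grasp_force: 40.0
```

Call:
carry_out(
  motion=[
    [0,0,-0.0015,0,0,0,255],
    [0,0,-0.0015,0,0,0,255],
  ],
)

```text
clock: 11.95
position: [0.4184, -0.0749, 0.0527]
ee_rot: [0.76, 0.619, -0.151, 0.126]
ft_force: [-4.2, 2.7, 35.5]
grip_width: 0.654
grasp_force: 40.0
```

Call:
carry_out(
  motion=[
    [0,0,0.0011,0,0,0,255],
    [-0.0007,-0.0035,0.0017,0.0641,-0.0133,0,255],
    [-0.0015,-0.0071,0.0021,0.1282,-0.0265,0,255],
    [-0.0022,-0.0106,0.0022,0.1923,-0.0398,0,255],
    [-0.0029,-0.0142,0.0021,0.2564,-0.0531,0,255],
    [-0.0037,-0.0177,0.0018,0.3204,-0.0664,0,255],
    [-0.0044,-0.0213,0.0012,0.3845,-0.0796,0,255],
    [-0.0044,-0.0213,0.0012,0.3845,-0.0796,0,255],
  ],
)

```text
clock: 12.62
position: [0.4145, -0.0966, 0.053]
ee_rot: [0.775, 0.631, 0.003, 0.001]
ft_force: [3.5, 4.8, 17.4]
grip_width: 0.658
grasp_force: 40.0
```

Call:
carry_out(
  motion=[
    [-0.0007,-0.0035,-0.0003,0.0641,-0.0133,0,255],
    [-0.0014,-0.0069,-0.0012,0.1282,-0.0265,0,255],
    [-0.0021,-0.0102,-0.0024,0.1923,-0.0398,0,255],
    [-0.0028,-0.0135,-0.0039,0.2564,-0.0531,0,255],
    [-0.0034,-0.0167,-0.0055,0.3204,-0.0664,0,255],
    [-0.0041,-0.0197,-0.0074,0.3845,-0.0796,0,255],
    [-0.0041,-0.0197,-0.0074,0.3845,-0.0796,0,255],
  ],
)

```text
clock: 13.2
position: [0.41, -0.1161, 0.0445]
ee_rot: [0.761, 0.618, 0.154, -0.124]
ft_force: [5.1, 0.4, 6.4]
grip_width: 0.658
grasp_force: 40.0
```

Call:
carry_out(
  motion=[
    [-0.0006,-0.0029,-0.0021,0.0641,-0.0133,0,255],
    [-0.0012,-0.0057,-0.0044,0.1282,-0.0265,0,255],
    [-0.0017,-0.0083,-0.0069,0.1923,-0.0398,0,255],
    [-0.0022,-0.0108,-0.0095,0.2564,-0.0531,0,255],
    [-0.0027,-0.013,-0.0122,0.3204,-0.0664,0,255],
    [-0.0027,-0.013,-0.0122,0.3204,-0.0664,0,255],
  ],
)

```text
clock: 13.7
position: [0.4066, -0.1285, 0.0318]
ee_rot: [0.726, 0.589, 0.274, -0.223]
ft_force: [-0.2, -4.6, 9.0]
grip_width: 0.653
grasp_force: 40.0
```

Call:
carry_out(
  motion=[
    [-0.0002,-0.001,-0.0015,0.03,-0.006,0,255],
    [-0.0004,-0.002,-0.003,0.06,-0.0125,0,255],
    [-0.0004,-0.002,-0.003,0.06,-0.0125,0,255],
    [-0.0004,-0.002,-0.003,0.06,-0.0125,0,255],
  ],
)

```text
clock: 14.03
position: [0.4066, -0.1302, 0.0299]
ee_rot: [0.718, 0.583, 0.296, -0.239]
ft_force: [-0.3, 0.3, -4.1]
grip_width: 0.654
grasp_force: 40.0
```

Call:
carry_out(
  motion=[
    [0,0,-0.0008,0,0,0,255],
    [0,0,-0.0015,0,0,0,255],
    [0,0,-0.0015,0,0,0,255],
  ],
)

```text
clock: 14.28
position: [0.4066, -0.1303, 0.0298]
ee_rot: [0.717, 0.583, 0.297, -0.239]
ft_force: [-5.6, -7.6, 19.2]
grip_width: 0.657
grasp_force: 40.0
```

In contact, so I'll ease off, open and retract along the tool axis.

Call:
carry_out(
  motion=[
    [0,0,0.0009,0,0,0,255],
    [0,0,0.0009,0,0,0,200],
    [0,0,0.0009,0,0,0,100],
    [0,0,0.0009,0,0,0,0],
    [0,0,0.0009,0,0,0,0],
    [0,0,0.0009,0,0,0,0],
    [0,0,0.0009,0,0,0,0],
  ],
)

```text
clock: 14.87
position: [0.4067, -0.1304, 0.0297]
ee_rot: [0.718, 0.583, 0.297, -0.239]
ft_force: [0.4, -0.3, -0.5]
grip_width: 0.915
grasp_force: 0.0
```

Call:
carry_out(
  motion=[
    [-0.001,-0.005,0.005,0,0,0,0],
    [-0.004,-0.018,0.018,0,0,0,0],
    [-0.008,-0.037,0.038,0,0,0,0],
    [-0.012,-0.06,0.062,0,0,0,0],
    [-0.018,-0.075,0.1,-0.1,0.02,0,0],
    [-0.018,-0.075,0.14,-0.22,0.045,0,0],
    [-0.018,-0.065,0.18,-0.34,0.07,0,0],
    [-0.018,-0.055,0.21,-0.46,0.095,0,0],
  ],
)

```text
clock: 15.53
position: [0.3886, -0.1872, 0.2419]
ee_rot: [0.767, 0.621, 0.128, -0.099]
ft_force: [1.3, 0.3, 0.7]
grip_width: 1.002
grasp_force: 0.0
```

```bash
python3 - <<'E'
from h import *
np.set_printoptions(precision=4,suppress=True)
t=robot.grab_frame("top");f=robot.grab_frame("scene");cv2.imwrite("pics/t5.png",t);cv2.imwrite("pics/s5.png",f)
o=np.hstack([cv2.resize(t[260:340,270:350],None,fx=5,fy=5,interpolation=cv2.INTER_CUBIC),cv2.resize(f[150:290,280:420],(400,400),interpolation=cv2.INTER_CUBIC)]);cv2.imwrite("pics/c5.png",o)
E
```

```text
(no output)
```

View pics/c5.png

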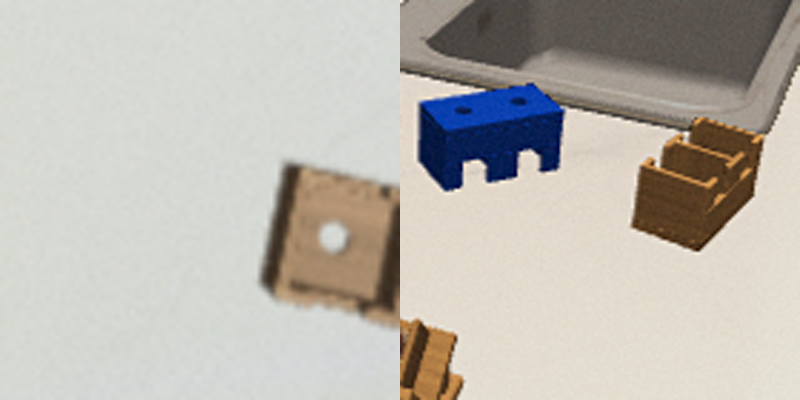

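The composite shows the caddy upright on its base with both pockets facing up. The +y pocket's drain hole is at crop (333,237), i.e. pixel (336,307), and nothing else has been disturbed. I'll measure the pocket and plan the jar grasp.

```bash
python3 - <<'E'
from h import *
np.set_printoptions(precision=4,suppress=True)
t=cv2.imread("pics/t5.png");h=cv2.cvtColor(t,cv2.COLOR_BGR2HSV)
wood=((h[...,1]>50)&(h[...,0]<25)&(h[...,2]>40)).astype(np.uint8);roi=0*wood;roi[265:345,310:400]=wood[265:345,310:400]
c=max(cv2.findContours(roi,0,2)[0],key=cv2.contourArea);rc=cv2.minAreaRect(c);print(rc)
print(np.array([plane("top",q,.06) for q in cv2.boxPoints(rc)]))
fill=cv2.drawContours(0*wood,[c],-1,1,-1)
n,_,st,ce=cv2.connectedComponentsWithStats(cv2.erode(fill,np.ones((5,5)))&((h[...,1]<50)&(h[...,2]>140)).astype(np.uint8))
for s,q in zip(st[1:],ce[1:]):
    if s[4]>8: print(s,q,plane("top",q,.004))
# jar
K=np.array([.5361,.2542,.1067]);sx=np.array([-.055,.998,0]);a=sx*np.sin(np.deg2rad(40))+np.array([0,0,np.cos(np.deg2rad(40))])
# re-measure the cap from colours: green disc in both views
f=cv2.imread("pics/s5.png");pts=[]
for im,b in((t,(163,240,186,262)),(f,(240,245,285,285))):
    x0,y0,x1,y1=b;hh=cv2.cvtColor(im,cv2.COLOR_BGR2HSV)[y0:y1,x0:x1]
    for nm,lo,hi in(("green",38,90),("gold",15,34)):
        k=((hh[...,0]>lo)&(hh[...,0]<=hi)&(hh[...,1]>110)).astype(np.uint8);n,_,st,ce=cv2.connectedComponentsWithStats(k);i=1+np.argmax(st[1:,4]);print(nm,st[i]+[x0,y0,0,0,0],ce[i]+[x0,y0])
        if nm=="green": pts.append(ce[i]+[x0,y0])
x,e=tri(ray("top",pts[0]),ray("scene",pts[1]));print("cap",x,e)
E
```

```text
((350.39605712890625, 311.28369140625), (53.516563415527344, 26.758281707763672), 12.994616508483887)
[[ 0.3903 -0.0761  0.06  ]
 [ 0.4484 -0.0896  0.06  ]
 [ 0.4237 -0.208   0.06  ]
 [ 0.366  -0.1935  0.06  ]]
[334 304   6   7  30] [336.3333 306.9   ] [ 0.4115 -0.1184  0.004 ]
[356 309   6   7  31] [358.2903 312.    ] [ 0.4005 -0.1711  0.004 ]
green [171 245   6  11  37] [173.3784 250.2703]
gold [169 241  17  19 216] [178.6435 250.0694]
green [249 255  15  15 148] [256.0743 262.0743]
gold [240 251  32  34 488] [256.4467 267.0902]
cap [0.5361 0.2549 0.1051] [np.float64(0.0011918871827003516), np.float64(0.0011918871827003613)]
```

```bash
cat >> h.py <<'E'
th=np.deg2rad(40)
A=np.array([-.055*np.sin(th),.998*np.sin(th),np.cos(th)]);A/=np.linalg.norm(A)
RJ=tool([.998,.055,0],A)
E
python3 - <<'E'
from h import *
K=np.array([.536,.2545,.106])
rows([(K+.09*A+[0,0,.03],RJ)])
E
```

```text
[0.1425, 0.4964, -0.0423, -1.0157, 0.0902, 0.2264]
```

Call:
carry_out(
  motion=[
    [0.01,0.035,0.01,-0.1,0.01,0.02,0],
    [0.02,0.07,0.01,-0.2,0.02,0.045,0],
    [0.03,0.105,0.01,-0.3,0.03,0.07,0],
    [0.04,0.14,0.01,-0.4,0.035,0.09,0],
    [0.05,0.175,0.01,-0.5,0.045,0.11,0],
    [0.06,0.21,0.01,-0.6,0.055,0.135,0],
    [0.07,0.245,0.01,-0.7,0.06,0.155,0],
    [0.08,0.28,0.01,-0.8,0.07,0.18,0],
  ],
)

```text
clock: 16.3
position: [0.4426, 0.0052, 0.2481]
ee_rot: [0.724, 0.678, -0.086, 0.09]
ft_force: [1.1, -0.8, 0.2]
grip_width: 1.0
grasp_force: 0.0
```

Call:
carry_out(
  motion=[
    [0.01,0.035,0,-0.06,0.005,0.01,0],
    [0.02,0.07,0,-0.12,0.01,0.025,0],
    [0.03,0.105,-0.01,-0.18,0.015,0.04,0],
    [0.04,0.14,-0.02,-0.216,0.02,0.046,0],
    [0.05,0.175,-0.03,-0.216,0.02,0.046,0],
    [0.06,0.21,-0.05,-0.216,0.02,0.046,0],
    [0.0625,0.216,-0.052,-0.216,0.02,0.046,0],
    [0.0625,0.216,-0.052,-0.216,0.02,0.046,0],
  ],
)

```text
clock: 16.97
position: [0.5048, 0.2219, 0.1938]
ee_rot: [0.693, 0.683, -0.164, 0.161]
ft_force: [-0.6, -1.2, -0.1]
grip_width: 0.999
grasp_force: 0.0
```

Call:
carry_out(
  motion=[
    [0,0,0,0,0,0,0],
    [0,0,0,0,0,0,0],
    [0,0,0,0,0,0,0],
  ],
)

```text
clock: 17.22
position: [0.5049, 0.2192, 0.1964]
ee_rot: [0.695, 0.682, -0.163, 0.161]
ft_force: [-0.3, -0.3, -0.4]
grip_width: 1.002
grasp_force: 0.0
```

```bash
python3 - <<'E'
from h import *
np.set_printoptions(precision=4,suppress=True)
K=np.array([.536,.2545,.106])
rows([(K+.09*A+[0,0,.03],RJ)])
s=robot.get_state();print(s["position"],s["ee_rot"])
m=robot.camera_model("wrist");f=robot.grab_frame("wrist");cv2.imwrite("pics/w6.png",f)
# predicted pixel of K
d=R.from_quat(m["attitude"]).inv().apply(K-m["position"]);a=np.arccos(d[2]/np.linalg.norm(d));q=d[:2]/np.linalg.norm(d[:2])*a*m["K"][0][0]+[m["K"][0][2],m["K"][1][2]];print("pred",q)
hh=cv2.cvtColor(f,cv2.COLOR_BGR2HSV)
for nm,lo,hi in(("green",38,90),("gold",15,34)):
    k=((hh[...,0]>lo)&(hh[...,0]<=hi)&(hh[...,1]>110)&(hh[...,2]>50)).astype(np.uint8);n,_,st,ce=cv2.connectedComponentsWithStats(k)
    for i in np.argsort(-st[1:,4])[:4]+1: print(nm,st[i],ce[i])
np.save("w6.npy",m,allow_pickle=True)
E
```

```text
[0.0279, 0.093, 0.0085, -0.2356, -0.0023, 0.0724]
[0.5049 0.2192 0.1964] [ 0.6946  0.6819 -0.1628  0.1613]
pred [326.3116 121.8015]
green [307 105  35  29 663] [323.8567 119.8054]
green [318 135  15   3  23] [324.9565 136.2174]
green [304 161   5   4  13] [305.7692 162.0769]
green [338 157   1   1   1] [338. 157.]
gold [ 266   79  190   98 8444] [343.7739 127.3893]
gold [ 269  296  250   35 2908] [396.349  317.4997]
gold [104 247  25  51 635] [113.5165 271.5984]
gold [440 247  25  51 625] [454.392 271.392]
```

Call:
carry_out(
  motion=[
    [0.007,0.02,0.01,-0.06,0,0.018,75],
    [0.014,0.045,0.015,-0.12,0,0.036,75],
    [0.021,0.07,0.015,-0.18,-0.001,0.054,75],
    [0.027,0.092,0.009,-0.235,-0.002,0.072,75],
    [0.027,0.092,0.009,-0.235,-0.002,0.072,75],
    [0.027,0.092,0.009,-0.235,-0.002,0.072,75],
    [0.027,0.092,0.009,-0.235,-0.002,0.072,75],
  ],
)

```text
clock: 17.85
position: [0.532, 0.3117, 0.2049]
ee_rot: [0.646, 0.683, -0.235, 0.248]
ft_force: [-0.7, -0.5, 0.2]
grip_width: 0.703
grasp_force: 0.0
```

```bash
python3 - <<'E'
from h import *
np.set_printoptions(precision=4,suppress=True)
m0=np.load("w6.npy",allow_pickle=True).item()
K=np.array([.536,.2545,.106]);o,d=ray("wrist",(323.9,119.5),m0);x=o+d*np.dot(K-o,A)/np.dot(d,A);print("K by wrist",x)
m=robot.camera_model("wrist");f=robot.grab_frame("wrist");hh=cv2.cvtColor(f,cv2.COLOR_BGR2HSV)
k=((hh[...,0]>38)&(hh[...,0]<=90)&(hh[...,1]>110)&(hh[...,2]>50)).astype(np.uint8);k=cv2.morphologyEx(k,cv2.MORPH_CLOSE,np.ones((5,5)));n,_,st,ce=cv2.connectedComponentsWithStats(k)
for i in np.argsort(-st[1:,4])[:2]+1:
    o,d=ray("wrist",ce[i],m);x=o+d*np.dot(K-o,A)/np.dot(d,A);print(st[i],ce[i],x)
cv2.imwrite("pics/w7.png",f);print(pose()[0],robot.get_state()["grip_width"])
rows([(K-.033*A,RJ)])
E
```

```text
K by wrist [0.5343 0.2558 0.1048]
[270 169  28  28 600] [283.1917 182.7883] [0.5341 0.2543 0.1061]
[0.5321 0.3114 0.2053] 0.7067749919096141
[0.0051, -0.0781, -0.1246, -0.0011, -0.0007, 0.0005]
```

Call:
carry_out(
  motion=[
    [-0.0007,0.0009,-0.03,0,0,0,75],
    [0.0,-0.012,-0.045,0,0,0,75],
    [0.0007,-0.025,-0.061,0,0,0,75],
    [0.0014,-0.038,-0.077,0,0,0,75],
    [0.0022,-0.052,-0.093,0,0,0,75],
    [0.003,-0.066,-0.11,0,0,0,75],
    [0.0036,-0.078,-0.1245,0,0,0,75],
    [0.0036,-0.078,-0.1245,0,0,0,75],
  ],
)

```text
clock: 18.57
position: [0.5346, 0.2307, 0.079]
ee_rot: [0.646, 0.682, -0.237, 0.247]
ft_force: [-0.3, -0.1, 0.1]
grip_width: 0.708
grasp_force: 0.0
```

```bash
python3 - <<'E'
from h import *
K=np.array([.5345,.2545,.106]);rows([(K-.033*A,RJ)]);print(pose()[0],robot.get_state()["ft_force"])
E
```

```text
[0.0011, 0.0026, 0.0017, 0.0012, -0.0039, 0.0025]
[0.53456799 0.23072299 0.0789886 ] [-0.34160999 -0.11985711  0.06722538]
```

Call:
carry_out(
  motion=[
    [0.001,0.0022,0.0016,0,0,0,75],
    [0.001,0.0022,0.0016,0,0,0,255],
    [0.001,0.0022,0.0016,0,0,0,255],
    [0.001,0.0022,0.0016,0,0,0,255],
    [0.001,0.0022,0.0016,0,0,0,255],
    [0.001,0.0022,0.0016,0,0,0,255],
    [0.001,0.0022,0.0016,0,0,0,255],
  ],
  grip_force=20,
)

```text
clock: 19.15
position: [0.5367, 0.2372, 0.0821]
ee_rot: [0.646, 0.683, -0.235, 0.248]
ft_force: [-0.8, 4.3, 6.8]
grip_width: 0.452
grasp_force: 20.0
```

Call:
carry_out(
  motion=[
    [-0.0003,0.0064,0.0077,0,0,0,255],
    [-0.001,0.019,0.023,0,0,0,255],
    [-0.0017,0.032,0.038,0,0,0,255],
    [-0.0025,0.045,0.054,0,0,0,255],
    [-0.0032,0.058,0.069,0,0,0,255],
    [-0.004,0.071,0.084,0,0,0,255],
    [-0.004,0.077,0.1,0,0,0,255],
    [-0.004,0.077,0.12,0,0,0,255],
  ],
)

```text
clock: 19.82
position: [0.5319, 0.3154, 0.2019]
ee_rot: [0.645, 0.684, -0.235, 0.248]
ft_force: [-0.2, -0.3, 0.1]
grip_width: 0.452
grasp_force: 20.0
```

```bash
python3 - <<'E'
from h import *
np.set_printoptions(precision=4,suppress=True)
s=robot.get_state();print(s["position"],s["ft_force"],s["grip_width"],s["joint_positions"])
Rv=tool([.999,-.05,0],[0,0,1])
p=np.array([.4115,-.1184,.12+.072])
rows([(p,Rv)])
E
```

```text
[0.5319 0.3154 0.2019] [-0.1878 -0.2967  0.0707] 0.45211373496752655 [ 0.7266  0.7577  1.0883 -0.5358  1.7482  0.696 ]
[-0.1204, -0.4338, -0.0099, 0.6976, 0.0003, -0.1037]
```

Call:
carry_out(
  motion=[
    [-0.015,-0.04,0.01,0.09,0,-0.013,255],
    [-0.03,-0.08,0.02,0.18,0,-0.027,255],
    [-0.045,-0.12,0.03,0.27,0,-0.04,255],
    [-0.06,-0.16,0.03,0.36,0,-0.053,255],
    [-0.075,-0.2,0.03,0.45,0,-0.067,255],
    [-0.09,-0.24,0.03,0.54,0,-0.08,255],
    [-0.105,-0.28,0.03,0.63,0,-0.093,255],
    [-0.12,-0.32,0.03,0.698,0,-0.104,255],
  ],
)

```text
clock: 20.48
position: [0.4293, 0.0379, 0.2322]
ee_rot: [0.723, 0.691, -0.012, 0.011]
ft_force: [0.0, -0.8, -1.1]
grip_width: 0.45
grasp_force: 20.0
```

Call:
carry_out(
  motion=[
    [0,-0.04,0,0,0,0,255],
    [0,-0.08,0,0,0,0,255],
    [0,-0.1,0,0,0,0,255],
    [0,-0.1,0,0,0,0,255],
    [0,-0.1,0,0,0,0,255],
    [0,-0.1,0,0,0,0,255],
  ],
)

```text
clock: 20.98
position: [0.4299, -0.0605, 0.2313]
ee_rot: [0.723, 0.691, -0.014, 0.011]
ft_force: [0.4, 0.8, -0.9]
grip_width: 0.452
grasp_force: 20.0
```

```bash
python3 - <<'E'
from h import *
np.set_printoptions(precision=4,suppress=True)
p,r=pose();m=robot.camera_model("wrist");f=robot.grab_frame("wrist");t=robot.grab_frame("top");cv2.imwrite("pics/w8.png",f);cv2.imwrite("pics/t8.png",t)
print(p,r.as_quat());rows([(np.array([.4115,-.1184,.22]),tool([.999,-.05,0],[0,0,1]))])
zt=r.apply([0,0,1]);Kp=p-.0295*zt
hh=cv2.cvtColor(f,cv2.COLOR_BGR2HSV);k=((hh[...,0]>38)&(hh[...,0]<=90)&(hh[...,1]>110)&(hh[...,2]>50)).astype(np.uint8);k=cv2.morphologyEx(k,cv2.MORPH_CLOSE,np.ones((5,5)));n,_,st,ce=cv2.connectedComponentsWithStats(k)
for i in np.argsort(-st[1:,4])[:3]+1:
    o,d=ray("wrist",ce[i],m);x=o+d*np.dot(Kp-o,zt)/np.dot(d,zt);print(st[i],ce[i],x,"tool frame",r.inv().apply(x-p))
E
```

```text
[ 0.4299 -0.0605  0.2313] [ 0.7229  0.6907 -0.0144  0.011 ]
[-0.0184, -0.0584, -0.0111, 0.0359, -0.0059, -0.0059]
[264 293  42  10 289] [284.1938 296.5017] [ 0.4294 -0.0722  0.2612] tool frame [-0.0128 -0.0001 -0.0295]
[266 255  36   8 180] [284.1167 259.5722] [ 0.4302 -0.0521  0.2605] tool frame [ 0.0073 -0.0001 -0.0295]
[532 240   1   1   1] [532. 240.] [ 0.5748 -0.053   0.2597] tool frame [ 0.013   0.1443 -0.0295]
```

Call:
carry_out(
  motion=[
    [-0.005,-0.04,0,0.012,-0.002,-0.002,255],
    [-0.01,-0.08,0,0.024,-0.004,-0.004,255],
    [-0.018,-0.12,0,0.036,-0.006,-0.006,255],
    [-0.018,-0.15,0,0.036,-0.006,-0.006,255],
    [-0.018,-0.16,0,0.036,-0.006,-0.006,255],
    [-0.018,-0.16,0,0.036,-0.006,-0.006,255],
    [-0.018,-0.16,0,0.036,-0.006,-0.006,255],
  ],
)

```text
clock: 21.67
position: [0.412, -0.2202, 0.2309]
ee_rot: [0.725, 0.689, 0.0, -0.0]
ft_force: [0.1, 1.0, -1.9]
grip_width: 0.445
grasp_force: 20.0
```

```bash
python3 - <<'E'
from h import *
np.set_printoptions(precision=4,suppress=True)
p,r=pose();m=robot.camera_model("wrist");f=robot.grab_frame("wrist");cv2.imwrite("pics/w9.png",f);np.save("w9.npy",m,allow_pickle=True)
print(p,r.as_quat())
def proj(X):
    d=R.from_quat(m["attitude"]).inv().apply(np.array(X)-m["position"]);a=np.arccos(d[2]/np.linalg.norm(d));return d[:2]/np.linalg.norm(d[:2])*a*m["K"][0][0]+[m["K"][0][2],m["K"][1][2]]
print([proj(x) for x in([.4115,-.1184,.004],[.4005,-.1711,.004])])
hh=cv2.cvtColor(f,cv2.COLOR_BGR2HSV)
w=((hh[...,1]<60)&(hh[...,2]>120)).astype(np.uint8);n,_,st,ce=cv2.connectedComponentsWithStats(w)
for i in range(1,n):
    if 40<st[i,4]<2500: print(st[i],ce[i],plane("wrist",ce[i],.004,m))
E
```

```text
[ 0.412  -0.2202  0.2309] [ 0.7251  0.6887  0.0001 -0.0003]
[array([279.3197,  99.9289]), array([272.5744, 143.3745])]
[555  89   5  33 120] [557.5    105.4333] [ 0.8523 -0.1078  0.004 ]
[272  92  13  13 122] [277.8852  97.8115] [ 0.4099 -0.1157  0.004 ]
[420 124  10  13  91] [424.2637 129.5604] [ 0.5962 -0.158   0.004 ]
[265 136  13  12 127] [271.0472 141.4331] [ 0.3988 -0.1686  0.004 ]
[353 241  12  16 108] [359.5648 246.0741] [ 0.508  -0.3103  0.004 ]
[240 292  23  27 364] [250.261 309.283] [ 0.3545 -0.3991  0.004 ]
[295 292  34  27 410] [314.7122 310.0317] [ 0.4462 -0.405   0.004 ]
[264 311  24   8 106] [274.6509 315.6698] [ 0.3886 -0.4114  0.004 ]
[455 412  11   8  51] [460.9412 416.4118] [ 0.7643 -0.7317  0.004 ]
```

View pics/w9.png

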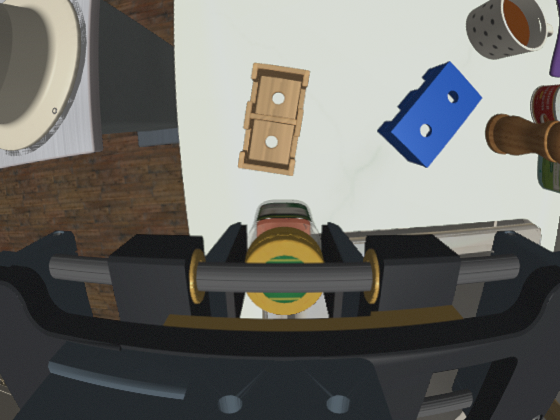

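The wrist view shows the caddy upright with its two drain holes at (278,98) and (271,141). The jar is held cap-up at (285,270), with the far edge of its foot near row 201. The blue block, mug and mill are undisturbed.

```bash
python3 - <<'E'
from h import *
np.set_printoptions(precision=4,suppress=True)
m=np.load("w9.npy",allow_pickle=True).item();f=cv2.imread("pics/w9.png")
print(f[194:210,284].tolist())
for v in(199,201,203): print(v,[plane("wrist",(284,v),z,m) for z in(.164,.169)])
# rim corners of the caddy, z=.06
for q in[(254,64),(309,70),(292,175),(239,168)]: print(plane("wrist",q,.06,m))
rows([(np.array([.410,-.112,.150]),tool([.999,-.05,0],[0,0,1]))])
E
```

```text
[[213, 220, 215], [213, 219, 215], [213, 219, 215], [214, 219, 216], [214, 220, 216], [186, 195, 191], [162, 170, 168], [160, 169, 165], [129, 138, 130], [63, 73, 66], [66, 71, 73], [66, 72, 74], [71, 76, 77], [76, 84, 84], [85, 93, 96], [84, 91, 95]]
199 [array([ 0.4126, -0.2054,  0.164 ]), array([ 0.4127, -0.2042,  0.169 ])]
201 [array([ 0.4125, -0.2069,  0.164 ]), array([ 0.4126, -0.2057,  0.169 ])]
203 [array([ 0.4125, -0.2084,  0.164 ]), array([ 0.4125, -0.2073,  0.169 ])]
[ 0.3878 -0.0829  0.06  ]
[ 0.4445 -0.0925  0.06  ]
[ 0.4213 -0.203   0.06  ]
[ 0.3654 -0.1924  0.06  ]
[-0.002, 0.1077, -0.0809, -0.0006, -0.0004, 0.0007]
```

Call:
carry_out(
  motion=[
    [-0.001,0.035,0,0,0,0,255],
    [-0.002,0.07,0,0,0,0,255],
    [-0.002,0.1,0,0,0,0,255],
    [-0.002,0.109,-0.02,0,0,0,255],
    [-0.002,0.109,-0.05,0,0,0,255],
    [-0.002,0.109,-0.078,0,0,0,255],
    [-0.002,0.109,-0.08,0,0,0,255],
    [-0.002,0.109,-0.08,0,0,0,255],
  ],
)

```text
clock: 22.38
position: [0.409, -0.1105, 0.1506]
ee_rot: [0.724, 0.689, -0.001, -0.001]
ft_force: [-0.2, 0.4, -0.6]
grip_width: 0.446
grasp_force: 20.0
```

Call:
carry_out(
  motion=[
    [0,0,0,0,0,0,255],
    [0,0,0,0,0,0,255],
  ],
)

```text
clock: 22.55
position: [0.4107, -0.1121, 0.1524]
ee_rot: [0.725, 0.689, 0.0, 0.001]
ft_force: [0.2, 0.0, -0.7]
grip_width: 0.448
grasp_force: 20.0
```

Call:
carry_out(
  motion=[
    [0,0,-0.01,0,0,0,255],
    [0,0,-0.018,0,0,0,255],
    [0,0,-0.023,0,0,0,255],
    [0,0,-0.027,0,0,0,255],
    [0,0,-0.031,0,0,0,255],
    [0,0,-0.035,0,0,0,255],
    [0,0,-0.035,0,0,0,255],
  ],
)

```text
clock: 23.13
position: [0.4096, -0.112, 0.1155]
ee_rot: [0.725, 0.689, -0.0, -0.0]
ft_force: [-0.3, 0.2, -1.1]
grip_width: 0.451
grasp_force: 20.0
```

No contact force with the foot about 10 mm below the rim, so it is in the pocket. I'll keep lowering.

Call:
carry_out(
  motion=[
    [0,0,-0.006,0,0,0,255],
    [0,0,-0.012,0,0,0,255],
    [0,0,-0.018,0,0,0,255],
    [0,0,-0.024,0,0,0,255],
    [0,0,-0.03,0,0,0,255],
    [0,0,-0.034,0,0,0,255],
    [0,0,-0.036,0,0,0,255],
    [0,0,-0.036,0,0,0,255],
  ],
)

```text
clock: 23.8
position: [0.4097, -0.112, 0.0796]
ee_rot: [0.725, 0.689, -0.0, -0.0]
ft_force: [0.3, -0.4, -0.6]
grip_width: 0.444
grasp_force: 20.0
```

Call:
carry_out(
  motion=[
    [0,0,-0.0015,0,0,0,255],
    [0,0,-0.003,0,0,0,255],
    [0,0,-0.0045,0,0,0,255],
    [0,0,-0.0045,0,0,0,255],
  ],
)

```text
clock: 24.13
position: [0.4099, -0.1121, 0.0754]
ee_rot: [0.725, 0.689, 0.0, 0.0]
ft_force: [-1.1, -0.8, -0.9]
grip_width: 0.449
grasp_force: 20.0
```

Call:
carry_out(
  motion=[
    [0,0,-0.0007,0,0,0,255],
    [0,0,-0.0014,0,0,0,255],
    [0,0,-0.002,0,0,0,255],
    [0,0,-0.002,0,0,0,255],
  ],
)

```text
clock: 24.47
position: [0.4099, -0.1121, 0.0735]
ee_rot: [0.725, 0.689, -0.0, 0.0]
ft_force: [-0.1, 0.2, -1.6]
grip_width: 0.448
grasp_force: 20.0
```

Call:
carry_out(
  motion=[
    [0,0,-0.0007,0,0,0,255],
    [0,0,-0.0014,0,0,0,255],
    [0,0,-0.002,0,0,0,255],
    [0,0,-0.002,0,0,0,255],
  ],
)

```text
clock: 24.8
position: [0.4099, -0.1124, 0.0719]
ee_rot: [0.725, 0.689, -0.0, 0.0]
ft_force: [-4.2, -1.7, 14.3]
grip_width: 0.447
grasp_force: 20.0
```

Foot contact on the pocket floor at the expected height. Releasing and retracting straight up.

Call:
carry_out(
  motion=[
    [0,0,0.0006,0,0,0,255],
    [0,0,0.0006,0,0,0,130],
    [0,0,0.0006,0,0,0,100],
    [0,0,0.0006,0,0,0,60],
    [0,0,0.0006,0,0,0,0],
    [0,0,0.0006,0,0,0,0],
    [0,0,0.0006,0,0,0,0],
  ],
)

```text
clock: 25.38
position: [0.4099, -0.1121, 0.0721]
ee_rot: [0.725, 0.689, 0.0, 0.0]
ft_force: [-0.2, 1.0, -0.2]
grip_width: 0.822
grasp_force: 0.0
```

Call:
carry_out(
  motion=[
    [0,0,0.01,0,0,0,0],
    [0,0,0.025,0,0,0,0],
    [0,0,0.05,0,0,0,0],
    [0,0,0.09,0,0,0,0],
    [0,0,0.13,0,0,0,0],
    [0,-0.04,0.16,0,0,0,0],
    [0,-0.08,0.16,0,0,0,0],
    [0,-0.12,0.16,0,0,0,0],
  ],
)

```text
clock: 26.05
position: [0.4106, -0.2301, 0.2346]
ee_rot: [0.724, 0.689, 0.0, 0.002]
ft_force: [1.5, 0.0, 0.1]
grip_width: 0.997
grasp_force: 0.0
```

Call:
carry_out(
  motion=[
    [0,0,0,0,0,0,0],
    [0,0,0,0,0,0,0],
  ],
)

```text
clock: 26.22
position: [0.4097, -0.2304, 0.232]
ee_rot: [0.726, 0.687, -0.0, 0.0]
ft_force: [-0.4, 0.2, -0.2]
grip_width: 0.998
grasp_force: 0.0
```

```bash
python3 - <<'E'
from h import *
np.set_printoptions(precision=4,suppress=True)
s=robot.get_state();print(s["clock"],s["position"],s["ft_force"])
m=robot.camera_model("wrist");F={n:robot.grab_frame(n) for n in("wrist","top","scene")};C={}
for n,f in F.items():
    cv2.imwrite(f"pics/end_{n}.png",f);hh=cv2.cvtColor(f,cv2.COLOR_BGR2HSV)
    k=((hh[...,0]>38)&(hh[...,0]<=90)&(hh[...,1]>110)&(hh[...,2]>50)).astype(np.uint8);k=cv2.morphologyEx(k,cv2.MORPH_CLOSE,np.ones((5,5)));_,_,st,ce=cv2.connectedComponentsWithStats(k)
    for i in range(1,len(st)):
        if st[i,4]>25: print(n,st[i],ce[i],plane(n,ce[i],.104,m if n=="wrist" else None))
t0=cv2.imread("pics/t0.png")
d=cv2.absdiff(F["top"],t0).max(2)
for nm,(x0,y0,x1,y1) in dict(shaker=(174,203,212,225),mug=(275,155,318,198),mill=(342,150,382,192),glass=(240,155,266,182),blue=(318,202,378,258),standB=(176,196,228,272)).items(): print(nm,(d[y0:y1,x0:x1]>60).sum())
E
```

```text
26.2167 [ 0.4097 -0.2304  0.232 ] [-0.4159  0.2459 -0.2021]
wrist [264  66  27  27 551] [276.8621  78.8058] [ 0.4094 -0.1173  0.104 ]
wrist [540 151  14  31 247] [547.9352 166.919 ] [ 0.726  -0.2051  0.104 ]
top [366 132  19   5  36] [372.6944 135.0833] [ 0.8069 -0.188   0.104 ]
top [339 307  10  10  76] [343.5263 311.0921] [ 0.4111 -0.119   0.104 ]
scene [147  26  43   5  53] [167.7547  28.3585] [ 3.5864 -3.1949  0.104 ]
scene [347  75  11   8  52] [351.9038  77.9808] [ 0.8484 -1.3461  0.104 ]
scene [232 139  23  40 321] [245.7757 160.9034] [ 0.7691 -0.1131  0.104 ]
scene [379 187  11   5  38] [384.0789 188.8158] [ 0.4111 -0.1133  0.104 ]
shaker 0
mug 0
mill 1
glass 0
blue 0
standB 342
```

The cap is at z ≈ 0.104 directly over the pocket in all three views, so the jar is seated upright. The bystanders and shaker are unchanged, so I'll hand it in.

```bash
python3 -c "
from cell import robot
print(robot.finish_job())"
```

```text
the job is handed in; nothing more can be done
None
```

The caddy was turned over in two hand-held quarter turns and now stands on its base, the tall flat-capped jar is upright in its +y pocket, the shaker, mug, mill and glass are unmoved, and the job was handed in at about 26 s; during the turns the wrist at times carried roughly the caddy's full weight, so a lift of a millimetre or so off the worktop can't be ruled out.

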